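# Fetch the spot soap from behind the front row and put the row back

## Task

The spot soap lies at the back of the wooden caddy, behind the oil bottle, the stamp and the big thread spool. First stand those three upright in the shallow grey side tray, then lay the soap flat in the middle of the soap dish, lengthwise along the dish, and after that put the three back upright in the caddy, each exactly where it stood at the start. Tip none of them over, and leave the thimble and the small white-ended spool on the table behind the caddy where they are.

Things in the scene. Friction and masses are not known exactly. Their poses are not given: they have to be found in the camera images.
- oil_bottle: Loose cream bottle of machine oil with a red screw cap and thin red spout, 152 mm tall; round body 40 mm across up to 90 mm height, cap 24 mm across from 90 to 112 mm height, then a spout 12 mm across up to the tip. About 80 g. Best gripped by the cap. Origin: centre of the underside, z up. At the start it stands in one of the three front bays of the caddy.
- stamp: Loose rubber stamp standing on its wooden block: block 27 mm (x) by 52 mm (y) by 17 mm high, above it a round black handle, at most 27 mm across, from 32 to 73 mm height (neck 16 mm across below it). About 60 g. Origin: centre of the underside, z up. At the start it stands in another front bay, the block's long side running front to back.
- big_spool: Loose big spool of black thread standing on end, 85 mm tall, round flanges 48 mm across (the top one 46 mm, from 74 to 85 mm height, is a good grip), narrower between them; a thin end of thread that hangs off one side can be ignored. About 70 g. Origin: on its axis at the underside, z up. At the start it stands in the remaining front bay.
- soap: Loose worn bar of pale green soap, 42 mm (x) by 70 mm (y) by 22 mm high, rounded corners. About 110 g. Origin: centre of the underside, z up. At the start it lies on the caddy floor in the back row, its long side running roughly left to right, so a finger has room before and behind it only when the front row is cleared.
- caddy: Fixed open wooden box, 152 (x) by 224 (y) mm, floor top at z 6 mm. Back (+x) and side walls 30 mm high, 5 thick; front lip 14 mm high. Two fins 14 mm high, 4 thick, at y = -35 and +35 mm, run from the lip to x = -40 mm and part three bays, middles x = -37, y = -70, 0, 70 mm; the back row is undivided. Origin: under its centre, z = 0; +x points away from the robot.
- side_tray: Fixed shallow grey plastic tray, the side area, 150 mm (x) by 170 mm (y) outside, rim 14 mm high, walls and floor 4 to 5 mm thick (floor top 4 mm above the table), empty at the start. Origin: centre of the underside at table height. It stands left or right of the caddy, where the soap dish is not.
- soap_dish: Fixed white soap dish, 96 mm (x) by 122 mm (y, its length), rim 9 mm high; three cross ribs in the middle, tops 12 mm above the table, carry the soap above the rim. Origin: centre of the underside at table height. Empty at the start.
- thimble: Loose steel thimble, 20 mm across, 22 mm tall, standing on the table beside the caddy; not to be moved. Origin: centre of the underside.
- small_spool: Loose small thread spool with white flanges, 34 mm across, 52 mm tall, standing on the table behind and to the right of the caddy; not to be moved. Origin: at the underside, 11 mm off its axis (the axis is at y = +11 mm of its own frame).
Not all that is in view belongs to the job. Leave any pink or purple look-alike of the big_spool alone.

How it is judged:
By the outcome, as a careful person would: the job done as asked, in the order asked, and still so for the second after the job is handed in, with the robot touching nothing.
It also fails if it takes over 144 s, if anything falls off the work surface, if the arm or the gripper's body presses on something with over 40 N, if the wrist force passes 120 N, or if a joint passes its speed limit or range.

## Robot

A 6-joint arm with a two-finger parallel gripper is mounted at the origin on the work surface; the furniture and walls round the work are solid. World frame = base frame: x ahead of the robot, y to its left, z up, the work surface at z = 0. Lengths are in m, angles in rad, forces in N, time in s.
With the tool pointing down it reaches from about 0.375 to 0.9 m from the base axis. Payload 3.1 kg.
Tool frame: the origin (TCP) lies at the very end of the fingers, on their centre line; the grasp point (between the pads) lies 19 mm behind it; z points along the fingers, y is the line along which they close (so a half turn about z gives the same grasp; the last joint's range is limited). The gripper opens to 85 mm and grips with 20 to 120 N. Pads are 22 mm wide; open, the fingers measure 114 mm over their backs; the gripper's body (76 mm by 85 mm) begins 54 mm behind the grasp point. The pads swing forward as they close: fully open they stand 13 mm farther back than shut.
Start: joints at [1.065, 0.527, 1.433, -0, 1.181, -0.178], TCP at [0.201, 0.592, 0.208] pointing down, gripper open.
Joint ranges: [-3.08, 3.08], [-0.75, 2.2], [0.22, 2.44], [-1.43, 4.57], [0, 2.65], [-2.85, 2.85]. Speed limits (rad/s): [2.79, 2.79, 3.14, 3.14, 3.14, 3.14].

## Interface

Orientations are given as a unit quaternion [x, y, z, w].
In Python, from station import sense, snapshot, camera_params, sign_off gives the robot as it stands.
- The arm moves only by the shell command python3 -m handwheel 'ROWS' [OPENING] [FORCE]. ROWS is JSON, a list that holds one entry, the list of rows, each a list of 4 numbers: the shift along the tool's x, y, z in units of 25 mm (1.0 is 25 mm), then the turn about the tool's z in units of 6 degrees (1.0 is 6 degrees). A call has 1 to 20 rows; each row shifts and turns the commanded pose from where the row before left it, along the tool's axes as they then stand; what a row does not reach is not made up. A row lasts 1/8 s, in which the tool goes at most 62.5 mm and 10.7 degrees, less where a joint would pass 70% of its speed; a pose out of reach is approached as far as the arm can. A call is refused whole if a number of a shift passes 1 or a number of a turn 1, either way. A call with a gripper value outside its range is refused whole. OPENING is the finger opening in mm, from 0 to 85.4, set as the call begins (- or left out, the last holds). The fingers move at their own pace and stop on an object; FORCE is the grip in N (left out, the last holds). Time passes only in rows, so rows that do not move let the fingers close. It gives the time, the measured TCP pose, the force, the opening and the grip force at its end, in the units of the state.
- sense(): the state, without advancing time (a new reading comes with each control period).
- snapshot(name): name is "scene" or "top"; returns (picture, depth): 384x512x3 uint8, red, green, blue; 384x512 float32, m along the optical axis (not along the pixel's ray), 0 where there is no reading.
- camera_params(name): a dict with "mtx" (3x3 intrinsics, pixels), "extrinsics" (4x4, takes a point from camera to world coordinates). Camera axes: x right, y up, looking along -z (the intrinsics and any distortion apply to the point x, -y, -z); pixel columns grow to the right and rows downward; lengths in m; the calibration is good to about 2 mm. A picture is of the moment at which its call begins. camera_params takes no time and is no camera call.
- sign_off(): hands the job in; it is judged then, once.
The state is a dict: "t": time; "q": joint angles; "qd": joint speeds; "tau": joint torques, N m; "tcp_pos": TCP position; "tool_rot": TCP orientation; "force": force on the tool from outside, world axes, zero at the start; "ft_torque": the same for the moment, N m; "finger_gap": opening from 0.0 (shut) to 1.0 (fully open); "gripper_force": force on a finger pad.
Only numpy, scipy, OpenCV 4.12 (cv2) and the standard library are available. Lean on these libraries where they do the work, as an engineer would, in place of code of your own. Each camera call takes 0.05 s, during which the arm holds its last target. There are 200 camera calls.

## Working session

There is one attempt and no reset: what is moved stays moved. The work goes in short steps, Python scripts to look and compute and a shell command to move; the robot and the scene stay as the last step left them, time stands still between calls to the robot, and variables do not carry over. Pictures are saved under pics/ and viewed, at most 16 in all, crops included, and the job is handed in when it is done.

```bash
ls; mkdir -p pics
cat > look.py <<'E'
import numpy as np, cv2
from station import sense, snapshot, camera_params
def take(n,f):
    p,d=snapshot(n); cv2.imwrite(f'pics/{f}.png',p[:,:,::-1]); np.save(f'pics/{f}.npy',d); return p,d
def ray(n,u,v):
    c=camera_params(n); M=np.array(c['mtx']); E=np.array(c['extrinsics'])
    r=np.linalg.solve(M,[u,v,1.]); r=np.array([r[0],-r[1],-r[2]])
    return E[:3,3],E[:3,:3]@r
def at_z(n,u,v,z):
    o,r=ray(n,u,v); return o+r*(z-o[2])/r[2]
def cloud(n,d):
    v,u=np.mgrid[:d.shape[0],:d.shape[1]]; c=camera_params(n); M=np.array(c['mtx']); E=np.array(c['extrinsics'])
    r=np.linalg.solve(M,np.stack([u.ravel(),v.ravel(),np.ones(u.size)])); r[1:]*=-1
    P=(E[:3,:3]@(r*d.ravel()))+E[:3,3:]
    P=P.T.reshape(d.shape+(3,)); P[d==0]=np.nan; return P
E
python3 - <<'E'
from look import *
for n in('scene','top'):
    c=camera_params(n); print({k:np.round(v,3).tolist() if not isinstance(v,str) else v for k,v in c.items()})
    p,d=take(n,n+'0'); cv2.imwrite(f'pics/{n}0b.png',cv2.resize(p[:,:,::-1],(800,600),interpolation=cv2.INTER_CUBIC)); print((d>0).mean())
print(sense())
E
```

```text
pics
{'mtx': [[496.688, 0.0, 258.415], [0.0, 496.688, 188.714], [0.0, 0.0, 1.0]], 'extrinsics': [[0.818, 0.29, -0.497, -0.371], [-0.575, 0.39, -0.719, -1.113], [-0.015, 0.874, 0.486, 0.758], [0.0, 0.0, 0.0, 1.0]]}
0.974822998046875
{'mtx': [[418.319, 0.0, 257.251], [0.0, 418.319, 194.227], [0.0, 0.0, 1.0]], 'extrinsics': [[-0.026, 0.988, -0.155, 0.208], [-1.0, -0.025, 0.006, -0.04], [0.002, 0.156, 0.988, 1.115], [0.0, 0.0, 0.0, 1.0]]}
0.9959971110026041
{'t': 0.1, 'q': array([ 1.06550821e+00,  5.28364202e-01,  1.43379855e+00, -1.80722046e-05,
        1.18140796e+00, -1.78490182e-01]), 'qd': array([-0.00013293, -0.00104   , -0.00357394, -0.00035649,  0.00046233,
        0.00062154]), 'tau': array([-4.52935401e-04, -4.43308067e+01, -1.78586054e+01, -3.14621038e-04,
        3.85208215e-03,  6.51111890e-06]), 'tcp_pos': array([0.20025766, 0.59130557, 0.2071293 ]), 'tool_rot': array([ 1.62669360e-01,  9.86680141e-01, -9.34589482e-04, -3.23716978e-04]), 'force': array([ 0.70329846, -0.52316188, -0.29215913]), 'ft_torque': array([ 0.03579274, -0.03205275, -0.0022357 ]), 'gripper_force': 0.0, 'finger_gap': 1.0020168390343756}
```

View pics/top0b.png

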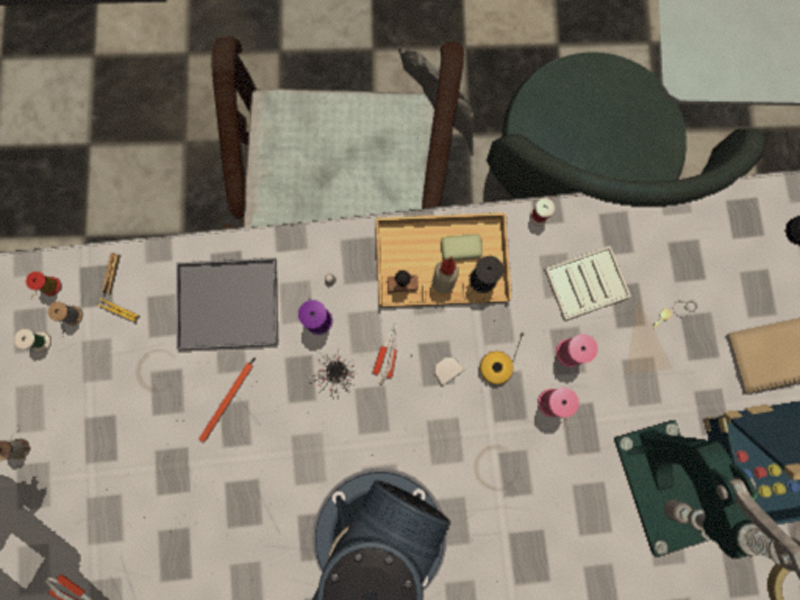

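View pics/scene0b.png

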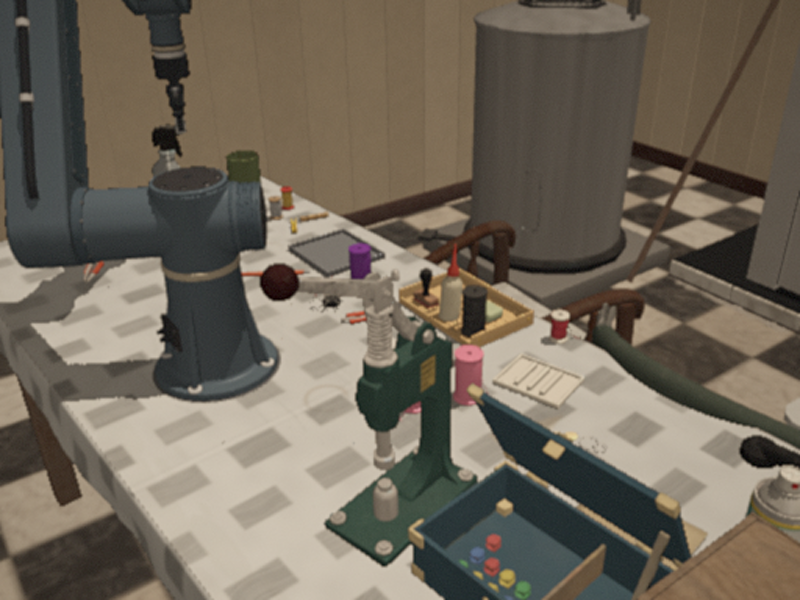

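The top view (shown at 1.5625x) has the caddy at about (443,260), with the stamp left (403,280), bottle middle (447,275), big spool right (486,273) and soap behind (461,246). The tray is at (228,305) and the dish, turned, at (587,283). The thimble is at (330,279) and the small spool at (543,210). The scene view confirms that all three stand upright.

Run:
```python
from look import *
for n,(u0,u1,v0,v1),k in(('top',(235,410,125,210),4.5),('scene',(245,385,145,265),4.9)):
    p=cv2.imread(f'pics/{n}0.png')[v0:v1,u0:u1]; cv2.imwrite(f'pics/{n}0c.png',cv2.resize(p,None,fx=k,fy=k,interpolation=cv2.INTER_CUBIC))
for n in('top','scene'):
    P=cloud(n,np.load(f'pics/{n}0.npy')); Q=P.reshape(-1,3)
    a=Q[(Q[:,0]>.3)&(Q[:,0]<.8)&(abs(Q[:,1]+.1)<.5)]
    t=a[abs(a[:,2])<.006]; print(n,'table z',np.median(t[:,2]), 'table std',t[:,2].std(),len(t))
    # tall blobs
    m=np.nan_to_num((P[...,2]>.02)&(P[...,0]>.35)&(P[...,0]<.85)&(abs(P[...,1]+.1)<.45)).astype(np.uint8)
    c,l,s,ct=cv2.connectedComponentsWithStats(m)
    for i in range(1,c):
        if s[i,4]>8:
            b=P[l==i]; print(s[i].tolist(),b.min(0).round(3),b.max(0).round(3))
```

```text
top table z 0.001205452761554704 table std 0.002319941265516748 25242
[371, 111, 72, 20, 802] [ 0.545 -0.549  0.02 ] [ 0.603 -0.363  0.039]
[341, 127, 14, 15, 157] [ 0.518 -0.307  0.02 ] [ 0.549 -0.276  0.059]
[241, 136, 87, 60, 479] [ 0.378 -0.231  0.02 ] [ 0.533 -0.006  0.036]
[277, 150, 32, 37, 648] [ 0.399 -0.185  0.02 ] [ 0.497 -0.1    0.158]
[302, 164, 21, 23, 349] [ 0.398 -0.21   0.021] [ 0.442 -0.164  0.098]
[248, 173, 20, 14, 215] [ 0.402 -0.074  0.02 ] [ 0.429 -0.023  0.082]
[208, 176, 6, 5, 16] [0.422 0.07  0.02 ] [0.433 0.083 0.027]
[191, 192, 21, 15, 198] [0.351 0.075 0.021] [0.38  0.118 0.092]
scene table z 0.000696747954096133 table std 0.002068966494457762 8791
[225, 156, 13, 22, 135] [0.35  0.069 0.028] [0.381 0.122 0.089]
[255, 156, 87, 63, 1547] [ 0.377 -0.234  0.02 ] [ 0.535 -0.003  0.157]
[352, 198, 13, 16, 161] [ 0.514 -0.309  0.021] [ 0.549 -0.278  0.056]
[392, 216, 55, 37, 578] [ 0.545 -0.55   0.02 ] [ 0.598 -0.372  0.037]
```

View pics/top0c.png

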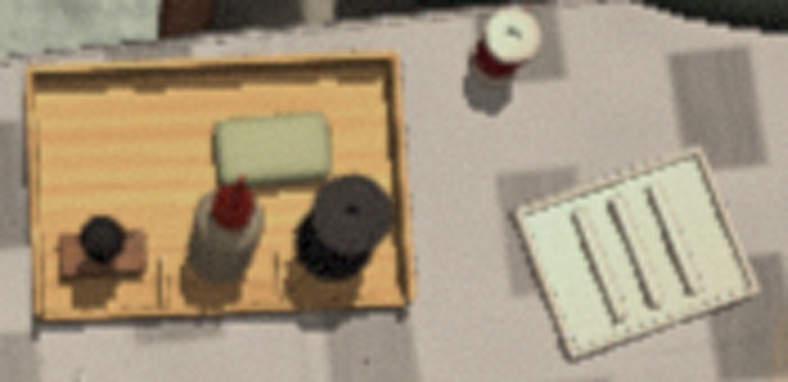

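View pics/scene0c.png

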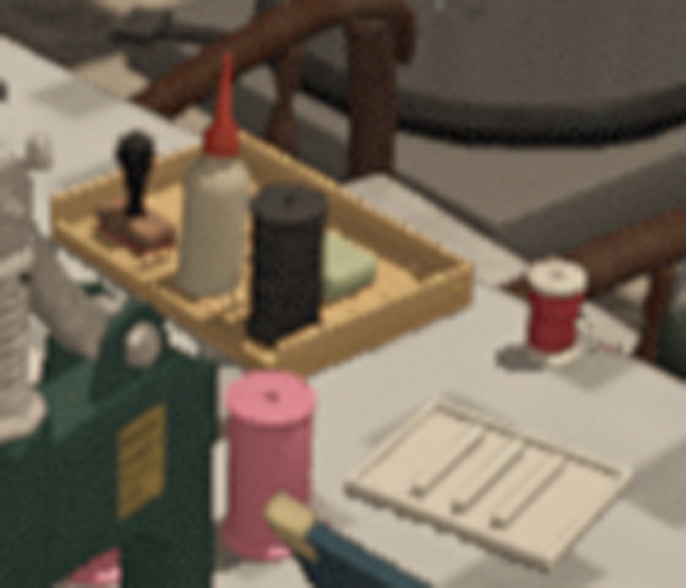

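```bash
cat > meas.py <<'E'
from look import *
def tri(a,b):
    (o1,r1),(o2,r2)=ray('top',*a),ray('scene',*b); r1/=np.linalg.norm(r1); r2/=np.linalg.norm(r2)
    s=np.linalg.lstsq(np.stack([r1,-r2],1),o2-o1,rcond=None)[0]; A,B=o1+s[0]*r1,o2+s[1]*r2
    return ((A+B)/2).round(4),round(np.linalg.norm(A-B)*1000,1)
E
python3 - <<'E'
from meas import *
T=lambda x,y:(235+(x+.5)/4.5-.5,125+(y+.5)/4.5-.5); S=lambda x,y:(245+(x+.5)/4.9-.5,145+(y+.5)/4.9-.5)
for n,a,b in[('bottle tip',(239,183),(228,57)),('spool top',(352,208),(291,200)),('stamp ball',(102,238),(136,150)),
 ('caddy BR',(398,54),(471,265)),('caddy BL',(27,66),(237,133)),('dish c1',(517,210),(438,402)),('dish c2',(700,150),(630,472)),('dish c3',(758,292),(548,566)),('dish c4',(570,358),(348,487)),('small spool',(512,36),(557,272))]:
    print(n,*tri(T(*a),S(*b)))
Pt,Ps=[cloud(n,np.load(f'pics/{n}0.npy')).reshape(-1,3) for n in('top','scene')]
def box(P,x,y,z): return P[(P[:,0]>x[0])&(P[:,0]<x[1])&(P[:,1]>y[0])&(P[:,1]<y[1])&(P[:,2]>z[0])&(P[:,2]<z[1])]
for n,P in(('top',Pt),('scene',Ps)):
    print(n)
    for k,x,y,z in[('spool',(.38,.5),(-.23,-.15),(.084,.105)),('stampblk',(.38,.46),(-.09,-.01),(.018,.03)),('ball',(.38,.46),(-.09,-.01),(.06,.09)),('bottle',(.38,.46),(-.14,-.08),(.1,.17)),('soap',(.445,.52),(-.19,-.09),(.024,.034))]:
        b=box(P,x,y,z)
        if len(b)>3:
            r=cv2.minAreaRect(b[:,:2].astype(np.float32)*1000); print(k,len(b),'mean',b.mean(0).round(4),'rect',np.round(r[0],1),np.round(r[1],1),round(r[2],1),'z90',np.percentile(b[:,2],90).round(4))
    b=box(P,(.37,.545),(-.25,.01),(.022,.04)); b=b[(b[:,0]>.515)|(b[:,1]>-.012)|(b[:,1]<-.222)]
    r=cv2.minAreaRect(b[:,:2].astype(np.float32)*1000); print('caddy',r)
# tray, dish in top picture by colour
p=cv2.imread('pics/top0.png')
for k,z,(u0,u1,v0,v1) in(('tray',.014,(105,185,160,230)),):
    g=cv2.cvtColor(p,cv2.COLOR_BGR2GRAY)[v0:v1,u0:u1]; m=(g<115).astype(np.uint8)
    c,l,s,_=cv2.connectedComponentsWithStats(m); i=1+s[1:,4].argmax(); ys,xs=np.nonzero(l==i)
    r=cv2.minAreaRect(np.stack([xs+u0,ys+v0],1).astype(np.float32)); q=cv2.boxPoints(r); W=np.array([at_z('top',*c,z) for c in q]); print(k,s[i,4],W.round(3).tolist(),W.mean(0).round(4))
for c in[(517,210),(700,150),(758,292),(570,358)]: print('dish',at_z('top',*T(*c),.009).round(4), end=' ')
for c in[(438,402),(630,472),(548,566),(348,487)]: print('dishS',at_z('scene',*S(*c),.009).round(4), end=' ')
E
```

```text
bottle tip [ 0.4272 -0.1201  0.1547] 2.2
spool top [ 0.4241 -0.1865  0.0914] 1.7
stamp ball [ 0.416  -0.0478  0.0679] 0.2
caddy BR [ 0.5301 -0.2271  0.0307] 1.3
caddy BL [ 0.5296 -0.006   0.0276] 0.5
dish c1 [ 0.439  -0.2983  0.0073] 0.3
dish c2 [ 0.4726 -0.4104  0.0094] 0.1
dish c3 [ 0.385  -0.4395  0.0051] 1.6
dish c4 [ 0.3494 -0.3257  0.003 ] 1.0
small spool [ 0.5331 -0.2908  0.0545] 0.6
top
spool 268 mean [ 0.4206 -0.1871  0.0921] rect [ 420.5 -187.1] [44.3 45.2] 43.1 z90 0.0946
stampblk 149 mean [ 0.4129 -0.0451  0.0241] rect [416.6 -46.9] [73.6 72.4] 89.6 z90 0.0274
ball 84 mean [ 0.4139 -0.0484  0.0769] rect [414.5 -48.4] [22.9 22.6] 88.2 z90 0.0807
bottle 83 mean [ 0.4215 -0.1192  0.1182] rect [ 424.  -119.9] [22.4 23. ] 87.6 z90 0.1399
soap 344 mean [ 0.4752 -0.1514  0.0281] rect [ 475.2 -151.8] [40.5 67.7] 2.5 z90 0.0306
caddy ((455.9179992675781, -118.02759552001953), (152.52597045898438, 224.5220489501953), 1.0928833484649658)
scene
spool 133 mean [ 0.4182 -0.1891  0.0908] rect [ 420.5 -187.5] [51.5 41.8] 51.0 z90 0.0934
stampblk 112 mean [ 0.4115 -0.043   0.0237] rect [421.  -44.1] [76.3 67.6] 0.0 z90 0.0277
ball 62 mean [ 0.4113 -0.0533  0.0723] rect [411.9 -50. ] [21.5 24.2] 15.0 z90 0.0795
bottle 79 mean [ 0.4208 -0.1249  0.1177] rect [ 420.7 -126.7] [19.3 21.4] 64.5 z90 0.1401
soap 63 mean [ 0.478  -0.1722  0.0278] rect [ 482.1 -173.4] [50.5 28.7] 44.1 z90 0.0297
caddy ((456.32403564453125, -118.49918365478516), (154.84339904785156, 229.7405548095703), 1.0348178148269653)
tray 2748 [[0.468, 0.339, 0.014], [0.464, 0.167, 0.014], [0.307, 0.166, 0.014], [0.312, 0.335, 0.014]] [0.3878 0.2518 0.014 ]
dish [ 0.4385 -0.2978  0.009 ] dish [ 0.4727 -0.4105  0.009 ] dish [ 0.385  -0.4386  0.009 ] dish [ 0.3482 -0.3239  0.009 ] dishS [ 0.4373 -0.3002  0.009 ] dishS [ 0.4731 -0.41    0.009 ] dishS [ 0.3802 -0.4428  0.009 ] dishS [ 0.3442 -0.3321  0.009 ]
```

The two views agree to about 2 mm.

| Thing | x, y (m) | Yaw |
|---|---|---|
| Caddy centre | .456, -.118 | about 1° |
| Bottle | .422, -.119 | – |
| Stamp | .414, -.048 | – |
| Spool | .4205, -.187 | – |
| Soap | .475, -.152 | 2.5° |
| Dish centre | .410, -.369 | 17.5° |
| Tray centre | .388, .252 | – |

First I turn the tool so it closes along world x.

```bash
python3 -m handwheel '[[[0,0,0,0.99],[0,0,0,0.99],[0,0,0,0.99],[0,0,0,0.99],[0,0,0,0.99],[0,0,0,0.99],[0,0,0,0.99],[0,0,0,0.99],[0,0,0,0.99],[0,0,0,0.99],[0,0,0,0.99],[0,0,0,0.99],[-1,0.3,0,0],[-1,0.3,0,0],[-1,0.3,0,0],[-1,0.3,0,0],[0,0,0,0]]]' 55 40
```

```text
t: 2.22
tcp_pos: [0.2305, 0.4903, 0.2077]
tool_rot: [0.708, 0.706, -0.001, 0.0]
force: [-0.8, 0.4, 0.9]
finger_gap: 0.646
gripper_force: 0.0
```

```bash
python3 -m handwheel '[[[-1,0.31,0,0],[-1,0.31,0,0],[-1,0.31,0,0],[-1,0.31,0,0],[-1,0.31,0,0],[-1,0.31,0,0],[-1,0.31,0,0],[-1,0.31,0,0],[-1,0.31,0,0],[-1,0.31,0,0],[-1,0.31,0,0],[-1,0.31,0,0],[-1,0.31,0,0],[-1,0.31,0,0],[-1,0.31,0,0],[-1,0.31,0,0],[-1,0.31,0,0],[-1,0.31,0,0],[-1,0.31,0,0],[-1,0.31,0,0]]]' && python3 -m handwheel '[[[-1,0.31,0,0],[-1,0.31,0,0],[-1,0.31,0,0],[-1,0.31,0,0],[-0.4,0.12,0,0],[0,0,0,0],[0,0,0,0]]]'
```

```text
t: 4.72
tcp_pos: [0.3868, -0.0087, 0.2081]
tool_rot: [0.707, 0.707, 0.0, 0.0]
force: [0.3, 0.6, 0.1]
finger_gap: 0.644
gripper_force: 0.0
t: 5.6
tcp_pos: [0.419, -0.117, 0.2078]
tool_rot: [0.707, 0.707, 0.0, -0.001]
force: [0.1, 0.1, -0.2]
finger_gap: 0.646
gripper_force: 0.0
```

```bash
python3 -m handwheel '[[[-0.1,0.14,0.5,0],[0,0,0.8,0],[0,0,0.8,0],[0,0,0.8,0],[0,0,0.8,0],[0,0,0.6,0],[0,0,0,0],[0,0,0,0]]]' 45
python3 - <<'E'
from look import *
for n,(u0,u1,v0,v1),k in(('top',(245,335,130,205),4.4),('scene',(245,345,145,240),4)):
    p,_=take(n,n+'1'); p=p[v0:v1,u0:u1,::-1]; q=cv2.resize(p,(400,380),interpolation=cv2.INTER_CUBIC); globals()[n]=q
cv2.imwrite('pics/1c.png',np.hstack([top,scene]))
E
```

```text
t: 6.6
tcp_pos: [0.4232, -0.1204, 0.1006]
tool_rot: [0.707, 0.707, 0.0, 0.0]
force: [-0.0, -0.0, -0.8]
finger_gap: 0.526
gripper_force: 0.0
```

View pics/1c.png

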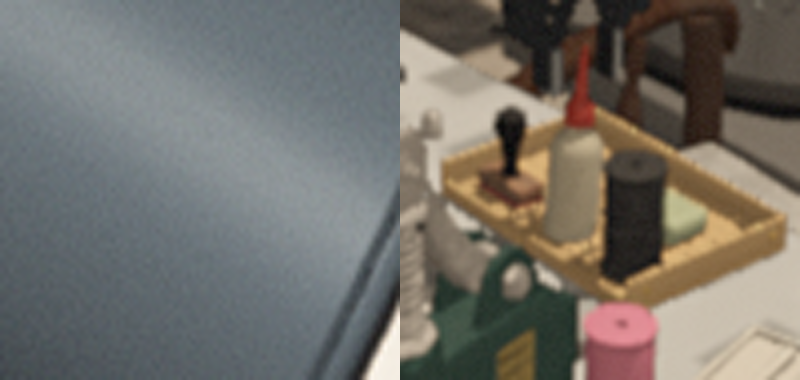

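The top view is blocked by the arm. The scene view shows the fingertips at (545,90) and (618,90), either side of the red cap at (581,105), so the grasp is centred. Closing.

```bash
python3 -m handwheel '[[[0,0,0,0],[0,0,0,0],[0,0,0,0],[0,0,0,0],[0,0,0,0],[0,0,0,0]]]' 10 40
```

```text
t: 7.45
tcp_pos: [0.4231, -0.1206, 0.1005]
tool_rot: [0.707, 0.707, 0.0, 0.0]
force: [0.6, 0.3, 0.4]
finger_gap: 0.117
gripper_force: 0.3
```

Run:
```python
from look import *
p,d=take('scene','scene2'); p=p[125:225,255:345,::-1]; cv2.imwrite('pics/2c.png',cv2.resize(p,(540,600),interpolation=cv2.INTER_CUBIC))
```

```text
(no output)
```

View pics/2c.png

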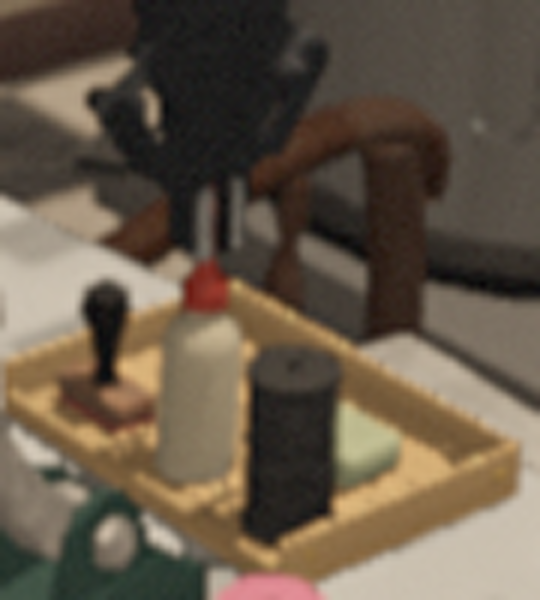

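The fingers shut just above the cap, around the spout: tips at (205,252) to (240,250), cap from y=262 to 312. Next I compute these heights.

Run:
```python
from look import *
def z_at(u,v):
    o,r=ray('scene',255+u/6-.4,125+v/6-.4); s=np.dot(np.array([.422,-.12])-o[:2],r[:2])/np.dot(r[:2],r[:2]); return (o+s*r).round(4)
for n,c in dict(tipA=(205,255),tipB=(237,250),captop=(208,265),capbot=(207,312),bodytop=(203,318),bottom=(190,484)).items(): print(n,z_at(*c))
print(sense()['tcp_pos'],sense()['finger_gap'])
```

```text
tipA [ 0.4213 -0.1194  0.1222]
tipB [ 0.433  -0.129   0.1252]
captop [ 0.4225 -0.1204  0.1169]
capbot [ 0.4224 -0.1203  0.0916]
bodytop [ 0.4209 -0.1191  0.0883]
bottom [ 0.4169 -0.116  -0.0048]
[ 0.42307188 -0.12060565  0.10051907] 0.11839332542238315
```

The tips really sit about 20 mm above the reported TCP. I'll open, go down 18 mm and look again.

```bash
python3 -m handwheel '[[[0,0,0,0],[0,0,0,0],[0,0,0,0],[0,0,0.4,0],[0,0,0.32,0],[0,0,0,0],[0,0,0,0]]]' 45
python3 - <<'E'
from look import *
p,d=take('scene','scene3'); p=p[125:225,255:345,::-1]; cv2.imwrite('pics/3c.png',cv2.resize(p,(540,600),interpolation=cv2.INTER_CUBIC))
E
```

```text
t: 8.38
tcp_pos: [0.4229, -0.1205, 0.0823]
tool_rot: [0.707, 0.707, -0.0, -0.0]
force: [0.8, -0.2, 1.1]
finger_gap: 0.528
gripper_force: 0.0
```

View pics/3c.png

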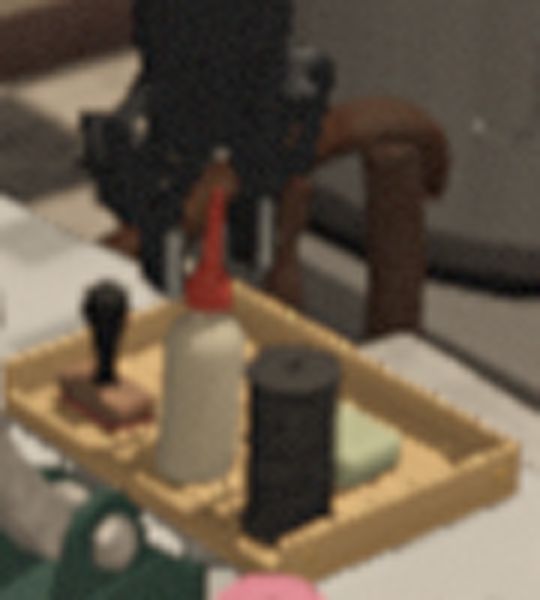

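Open tips are now at (170,290) and (265,272), about 9 mm below the cap's top edge (y=265). I'll go 5 mm lower and close.

```bash
python3 -m handwheel '[[[0,0,0.2,0],[0,0,0,0]]]' 45 && python3 -m handwheel '[[[0,0,0,0],[0,0,0,0],[0,0,0,0],[0,0,0,0],[0,0,0,0]]]' 10 40
```

```text
t: 8.68
tcp_pos: [0.4229, -0.1205, 0.0773]
tool_rot: [0.707, 0.707, -0.0, -0.0]
force: [-0.4, 0.2, 0.2]
finger_gap: 0.526
gripper_force: 0.0
t: 9.3
tcp_pos: [0.4234, -0.1208, 0.0777]
tool_rot: [0.707, 0.707, 0.0, 0.0]
force: [1.0, -0.1, 4.1]
finger_gap: 0.238
gripper_force: 39.2
```

```bash
python3 -m handwheel '[[[0,0,-0.5,0],[0,0,-1,0],[0,0,-1,0],[0,0,-1,0],[0,0,-1,0],[1,0.02,0,0],[1,0.02,0,0],[1,0.02,0,0],[1,0.02,0,0],[1,0.02,0,0],[1,0.02,0,0],[1,0.02,0,0],[1,0.02,0,0],[1,0.02,0,0],[1,0.02,0,0],[1,0.02,0,0],[1,0.02,0,0],[0.8,0.02,0,0],[0,0,0,0]]]'
```

```text
t: 11.68
tcp_pos: [0.4289, 0.2001, 0.1903]
tool_rot: [0.706, 0.708, -0.0, -0.0]
force: [-0.1, -0.6, -1.1]
finger_gap: 0.236
gripper_force: 39.2
```

Run:
```python
from look import *
for n,(u0,u1,v0,v1) in(('top',(100,200,150,245)),('scene',(160,260,85,180))):
    p,_=take(n,n+'4'); globals()[n]=cv2.resize(p[v0:v1,u0:u1,::-1],(400,380),interpolation=cv2.INTER_CUBIC)
cv2.imwrite('pics/4c.png',np.hstack([top,scene]))
```

```text
(no output)
```

View pics/4c.png

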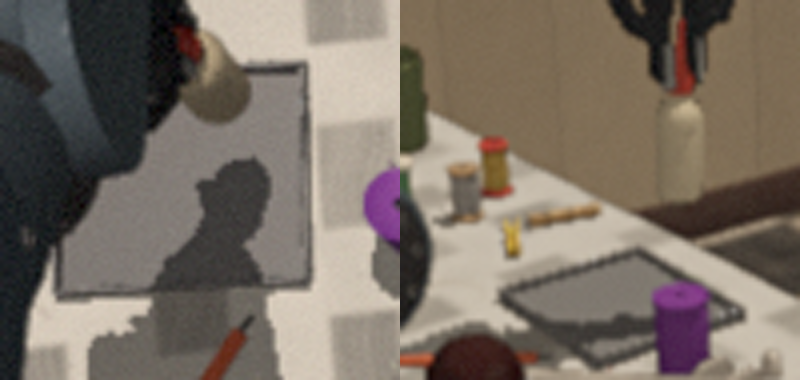

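The bottle hangs upright from its cap above the tray's right back corner (left crop, bottle at (220,75)). I'll shift it slightly inward and set it down.

```bash
python3 -m handwheel '[[[0.16,-0.16,0.5,0],[0,0,1,0],[0,0,1,0],[0,0,1,0],[0,0,0.6,0],[0,0,0.3,0],[0,0,0.1,0],[0,0,0.06,0],[0,0,0,0]]]' && python3 -m handwheel '[[[0,0,0,0],[0,0,0,0],[0,0,0,0],[0,0,0,0]]]' 45
```

```text
t: 12.9
tcp_pos: [0.4258, 0.2035, 0.0764]
tool_rot: [0.707, 0.707, 0.0, 0.0]
force: [0.1, 0.3, -1.1]
finger_gap: 0.236
gripper_force: 39.2
t: 13.4
tcp_pos: [0.4256, 0.2034, 0.0761]
tool_rot: [0.707, 0.707, 0.0, 0.0]
force: [-0.2, 0.2, -0.2]
finger_gap: 0.528
gripper_force: 0.0
```

```bash
python3 -m handwheel '[[[0,0,-0.5,0],[0,0,-1,0],[0,0,-1,0],[0,0,-1,0],[-1,-0.04,0,0],[-1,-0.04,0,0],[-1,-0.04,0,0],[-1,-0.04,0,0],[-1,-0.04,0,0],[-1,-0.04,0,0],[-1,-0.04,0,0],[-1,-0.04,0,0],[-1,-0.04,0,0],[-1,-0.04,0,0],[-0.06,-0.04,0,0],[0,0,0,0],[0,0,0,0]]]' && python3 -m handwheel '[[[0,0,0.5,0],[0,0,1,0],[0,0,1,0],[0,0,1,0],[0,0,1,0],[0,0,0.5,0],[0,0,0,0]]]'
python3 - <<'E'
from look import *
p,d=take('scene','scene5'); cv2.imwrite('pics/5c.png',np.hstack([cv2.resize(q[:,:,::-1],(400,400),interpolation=cv2.INTER_CUBIC) for q in(p[130:210,245:325],p[95:175,170:250])]))
E
```

```text
t: 15.52
tcp_pos: [0.4143, -0.0473, 0.1637]
tool_rot: [0.707, 0.707, 0.0, -0.0]
force: [-0.1, 0.4, -0.3]
finger_gap: 0.526
gripper_force: 0.0
t: 16.4
tcp_pos: [0.4142, -0.0476, 0.038]
tool_rot: [0.707, 0.707, -0.0, -0.001]
force: [-0.6, 0.3, -0.1]
finger_gap: 0.529
gripper_force: 0.0
```

View pics/5c.png

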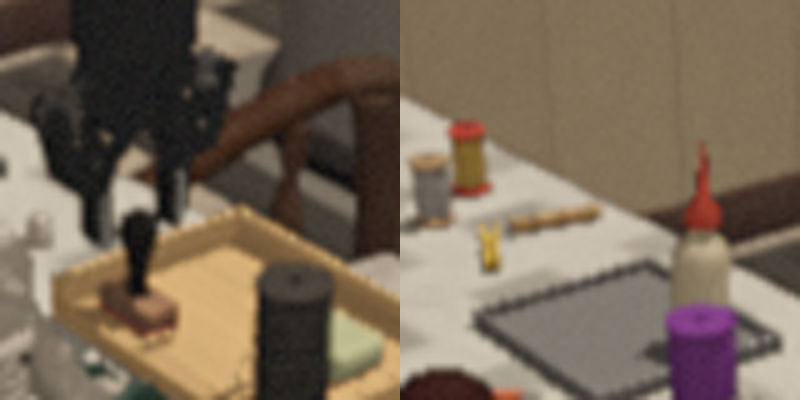

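The bottle stands in the tray. At the stamp, the tips at (98,242) and (172,225) straddle the handle, whose top is at (138,213). I'll go 14 mm lower and close.

```bash
python3 -m handwheel '[[[0,0,0.3,0],[0,0,0.26,0],[0,0,0,0]]]' 45 && python3 -m handwheel '[[[0,0,0,0],[0,0,0,0],[0,0,0,0],[0,0,0,0],[0,0,0,0]]]' 10 40
```

```text
t: 16.82
tcp_pos: [0.4144, -0.0481, 0.0243]
tool_rot: [0.707, 0.707, -0.0, -0.0]
force: [0.9, -0.8, 0.7]
finger_gap: 0.527
gripper_force: 0.0
t: 17.45
tcp_pos: [0.4149, -0.0482, 0.0247]
tool_rot: [0.707, 0.707, 0.0, 0.0]
force: [0.9, 0.2, 5.8]
finger_gap: 0.271
gripper_force: 39.3
```

```bash
python3 -m handwheel '[[[0,0,-0.5,0],[0,0,-1,0],[0,0,-1,0],[0,0,-1,0],[0,0,-1,0],[0.5,0,-1,0],[1,0.03,-1,0],[1,0.03,-0.5,0],[1,0.03,0,0],[1,0.03,0,0],[1,0.03,0,0],[1,0.03,0,0],[1,0.03,0,0],[1,0.03,0,0],[1,0.03,0,0],[1,0.03,0,0],[1,0.03,0,0],[1,0.03,0,0],[1,0.03,0,0],[0,0,0,0]]]' && python3 -m handwheel '[[[0.22,0.03,0.5,0],[0,0,1,0],[0,0,1,0],[0,0,1,0],[0,0,1,0],[0,0,1,0],[0,0,0.8,0],[0,0,0.4,0],[0,0,0.2,0],[0,0,0.16,0],[0,0,0,0]]]' && python3 -m handwheel '[[[0,0,0,0],[0,0,0,0],[0,0,0,0],[0,0,0,0]]]' 45
```

```text
t: 19.95
tcp_pos: [0.4236, 0.2903, 0.1996]
tool_rot: [0.706, 0.708, -0.0, -0.0]
force: [-0.1, -0.5, -0.7]
finger_gap: 0.277
gripper_force: 39.4
t: 21.32
tcp_pos: [0.4254, 0.295, 0.0233]
tool_rot: [0.707, 0.707, 0.0, 0.0]
force: [-0.0, -0.2, 0.0]
finger_gap: 0.274
gripper_force: 39.4
t: 21.82
tcp_pos: [0.4251, 0.2949, 0.0231]
tool_rot: [0.707, 0.707, 0.0, 0.0]
force: [-0.5, 0.1, -0.3]
finger_gap: 0.53
gripper_force: 0.0
```

```bash
python3 -m handwheel '[[[0,0,-0.5,0],[0,0,-1,0],[0,0,-1,0],[0,0,-1,0],[0,0,-1,0],[-0.5,0,-1,0],[-1,-0.01,-1,0],[-1,-0.01,-0.5,0],[-1,-0.01,0,0],[-1,-0.01,0,0],[-1,-0.01,0,0],[-1,-0.01,0,0],[-1,-0.01,0,0],[-1,-0.01,0,0],[-1,-0.01,0,0],[-1,-0.01,0,0],[-1,-0.01,0,0],[-1,-0.01,0,0],[-1,-0.01,0,0],[-1,-0.01,0,0]]]' 65 && python3 -m handwheel '[[[-1,-0.01,0,0],[-1,-0.01,0,0],[-1,-0.01,0,0],[-1,-0.01,0,0],[-1,0,0,0],[-0.78,0,0,0],[0,0,0,0],[0,0,0.5,0],[0,0,1,0],[0,0,1,0],[0,0,1,0],[0,0,1,0],[0,0,1,0],[0,0,0.5,0],[0,0,0,0]]]'
python3 - <<'E'
from look import *
p,d=take('scene','scene6'); cv2.imwrite('pics/6c.png',np.hstack([cv2.resize(q[:,:,::-1],(400,400),interpolation=cv2.INTER_CUBIC) for q in(p[150:230,265:345],p[95:175,170:250])]))
E
```

```text
t: 24.32
tcp_pos: [0.4214, -0.0684, 0.1988]
tool_rot: [0.707, 0.707, 0.0, 0.0]
force: [-0.2, -0.1, -0.4]
finger_gap: 0.755
gripper_force: 0.0
t: 26.2
tcp_pos: [0.4199, -0.211, 0.0472]
tool_rot: [0.707, 0.707, -0.0, -0.001]
force: [-0.7, 0.4, -0.2]
finger_gap: 0.762
gripper_force: 0.0
```

View pics/6c.png

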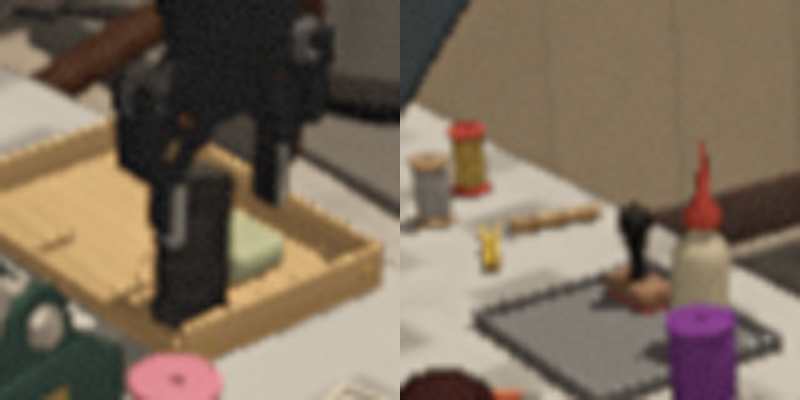

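The stamp stands in the tray. I overshot by one row: y is -.211 instead of -.187. The fingers still straddle the spool without contact, so I slide back 24 mm and look.

```bash
python3 -m handwheel '[[[0.3,0.02,0,0],[0.4,0.01,0,0],[0.26,0,0,0],[0,0,0,0]]]'
python3 - <<'E'
from look import *
p,d=take('scene','scene7'); q=p[150:230,265:345]; cv2.imwrite('pics/7c.png',cv2.resize(q[:,:,::-1],(480,480),interpolation=cv2.INTER_CUBIC))
E
```

```text
t: 26.75
tcp_pos: [0.4212, -0.1873, 0.0483]
tool_rot: [0.707, 0.708, -0.0, -0.0]
force: [0.9, 0.8, -0.7]
finger_gap: 0.761
gripper_force: 0.0
```

View pics/7c.png

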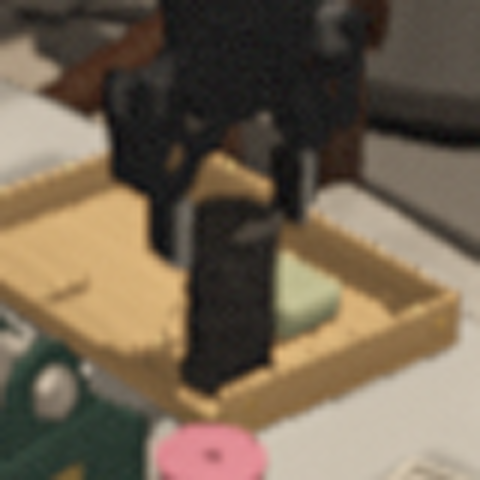

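The spool is upright. The tips at (172,265) and (297,220) are about 13 mm below its top (233,215). I'll go slightly lower and close.

```bash
python3 -m handwheel '[[[0,0,0.12,0],[0,0,0,0]]]' && python3 -m handwheel '[[[0,0,0,0],[0,0,0,0],[0,0,0,0],[0,0,0,0],[0,0,0,0]]]' 30 40
```

```text
t: 27.05
tcp_pos: [0.4212, -0.1883, 0.0448]
tool_rot: [0.707, 0.707, -0.0, -0.0]
force: [0.7, 0.3, -0.2]
finger_gap: 0.761
gripper_force: 0.0
t: 27.68
tcp_pos: [0.4215, -0.1883, 0.0453]
tool_rot: [0.707, 0.707, 0.0, 0.0]
force: [0.2, -0.0, 5.2]
finger_gap: 0.487
gripper_force: 40.0
```

```bash
python3 -m handwheel '[[[0,0,-0.5,0],[0,0,-1,0],[0,0,-1,0],[0,0,-1,0],[0,0,-1,0],[0.5,-0.1,-1,0],[1,-0.16,-1,0],[1,-0.16,-0.5,0],[1,-0.16,0,0],[1,-0.16,0,0],[1,-0.16,0,0],[1,-0.16,0,0],[1,-0.16,0,0],[1,-0.16,0,0],[1,-0.16,0,0],[1,-0.16,0,0],[1,-0.16,0,0],[1,-0.16,0,0],[1,-0.16,0,0]]]' && python3 -m handwheel '[[[1,-0.16,0,0],[1,-0.16,0,0],[1,-0.16,0,0],[1,-0.2,0,0],[0.23,0,0,0],[0,0,0,0]]]'
```

```text
t: 30.05
tcp_pos: [0.3661, 0.1502, 0.2203]
tool_rot: [0.707, 0.707, -0.0, -0.0]
force: [0.1, -0.4, -0.2]
finger_gap: 0.487
gripper_force: 40.6
t: 30.8
tcp_pos: [0.3496, 0.255, 0.2201]
tool_rot: [0.707, 0.707, -0.0, 0.0]
force: [-0.4, 0.4, -0.6]
finger_gap: 0.485
gripper_force: 40.6
```

```bash
python3 -m handwheel '[[[0,0,0.5,0],[0,0,1,0],[0,0,1,0],[0,0,1,0],[0,0,1,0],[0,0,1,0],[0,0,0.8,0],[0,0,0.4,0],[0,0,0.2,0],[0,0,0.16,0],[0,0,0,0]]]' && python3 -m handwheel '[[[0,0,0,0],[0,0,0,0],[0,0,0,0],[0,0,0,0]]]' 58 && python3 -m handwheel '[[[0,0,-0.5,0],[0,0,-1,0],[0,0,-1,0],[0,0,-1,0],[0,0,-1,0],[-1,0.2,-1,0],[-1,0.2,0,0],[-1,0.2,0,0],[-1,0.2,0,0],[-1,0.2,0,0],[-1,0.2,0,0],[-1,0.2,0,0],[-1,0.2,0,0],[-1,0.2,0,0],[0,0,0,0]]]' 65
python3 - <<'E'
from look import *
p,d=take('top','top8'); q,d2=take('scene','scene8')
a=cv2.resize(p[125:215,90:345,::-1],(765,270),interpolation=cv2.INTER_CUBIC); b=cv2.resize(q[100:240,165:385,::-1],(471,300),interpolation=cv2.INTER_CUBIC)
cv2.imwrite('pics/8c.png',np.vstack([a,np.pad(b,((0,0),(0,765-471),(0,0)))]))
E
```

```text
t: 32.17
tcp_pos: [0.3501, 0.2552, 0.0438]
tool_rot: [0.707, 0.707, 0.0, 0.0]
force: [-0.9, -0.4, -0.0]
finger_gap: 0.49
gripper_force: 40.6
t: 32.67
tcp_pos: [0.3499, 0.2552, 0.0436]
tool_rot: [0.707, 0.707, 0.0, 0.0]
force: [-1.0, -0.0, 0.1]
finger_gap: 0.68
gripper_force: 0.0
t: 34.55
tcp_pos: [0.3954, 0.029, 0.1817]
tool_rot: [0.708, 0.706, 0.0, 0.001]
force: [-0.7, 0.5, 0.2]
finger_gap: 0.762
gripper_force: 0.0
```

View pics/8c.png

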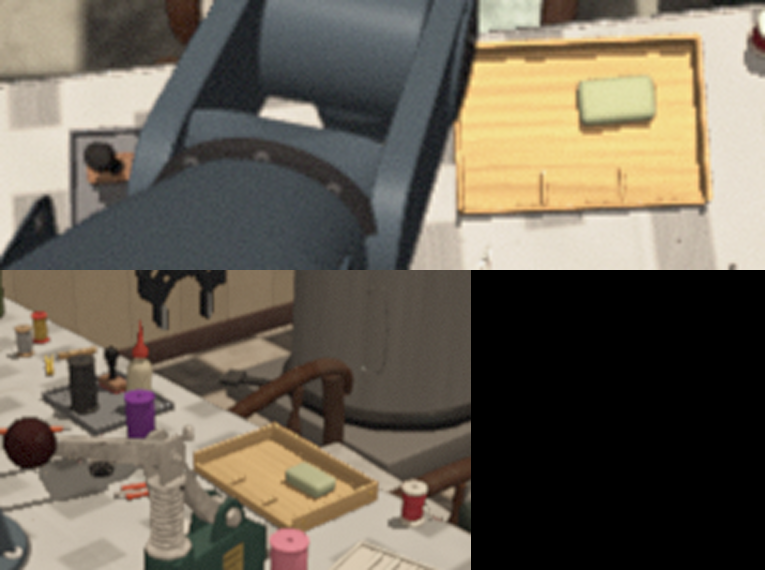

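All three stand upright in the tray, and the caddy now holds only the soap (upper crop (617,100), lower crop (310,480)). Measuring the unobstructed soap.

Run:
```python
from look import *
for n in('top','scene'):
    p=cv2.imread(f'pics/{n}8.png').astype(int); P=cloud(n,np.load(f'pics/{n}8.npy'))
    m=(P[...,0]>.44)&(P[...,0]<.52)&(P[...,1]>-.2)&(P[...,1]<-.1)&(P[...,2]>.021)&(P[...,2]<.04)
    b=P[m]; r=cv2.minAreaRect(b[:,:2].astype(np.float32)*1000); print(n,len(b),b.mean(0).round(4),np.round(r[0],1),np.round(r[1],1),r[2],np.median(b[:,2]))
    h=b[:,:2]-b[:,:2].mean(0); w,v=np.linalg.eigh(h.T@h); print('long axis yaw from y',np.degrees(np.arctan2(-v[0,1],v[1,1])))
    # dish: points in region
    d=P[(P[...,0]>.33)&(P[...,0]<.5)&(P[...,1]>-.46)&(P[...,1]<-.28)&(P[...,2]>.006)&(P[...,2]<.02)]
    r=cv2.minAreaRect(d[:,:2].astype(np.float32)*1000); print('dish',len(d),np.round(r[0],1),np.round(r[1],1),r[2])
    # dish by colour in top
p=cv2.imread('pics/top0.png').astype(int); m=((p[...,1]-p[...,2])>3)&(p[...,1]>150); m[:, :345]=0; m[:,410:]=0; m[:155]=0; m[210:]=0
c,l,s,_=cv2.connectedComponentsWithStats(m.astype(np.uint8)); i=1+s[1:,4].argmax(); ys,xs=np.nonzero(l==i)
r=cv2.minAreaRect(np.stack([xs,ys],1).astype(np.float32)); W=np.array([at_z('top',*q,.006) for q in cv2.boxPoints(r)]); print(s[i],W.round(4).tolist(),W.mean(0))
```

```text
top 375 [ 0.4745 -0.1512  0.0278] [ 475.6 -151.5] [41.3 68.1] 2.950629949569702 0.027958319460175574
long axis yaw from y 4.899574135610221
dish 921 [ 407.8 -373.6] [151.1 143.2] 9.427574157714844
scene 183 [ 0.4715 -0.1567  0.027 ] [ 474.6 -152.4] [42.9 72.3] 2.5290331840515137 0.027616896115429057
long axis yaw from y 5.569006155714667
dish 566 [ 410.5 -367.5] [100.4 125.7] 18.40520668029785
[352 162  35  35 327] [[0.4052, -0.2829, 0.006], [0.4963, -0.3522, 0.006], [0.4596, -0.3991, 0.006], [0.3694, -0.3295, 0.006]] [ 0.43263532 -0.34096263  0.006     ]
```

```bash
python3 -m handwheel '[[[-1,0.4,0,0],[-1,0.4,0,0],[-1,0.4,0,0],[-1,0.4,0,0],[-1,0.4,0,0],[-1,0.4,0,0],[-1,0.4,0,0],[-0.24,0.38,0,0],[0,0,0,-0.5],[0,0,1,0],[0,0,1,0],[0,0,1,0],[0,0,1,0],[0,0,1,0],[0,0,0.5,0],[0,0,0,0],[0,0,0,0]]]' 56
```

```text
t: 36.78
tcp_pos: [0.4749, -0.1508, 0.0442]
tool_rot: [0.688, 0.725, 0.0, 0.001]
force: [-0.3, -1.2, -0.6]
finger_gap: 0.658
gripper_force: 0.0
```

```bash
python3 -m handwheel '[[[-0.04,0,0.5,0],[0,0,0.5,0],[0,0,0.4,0],[0,0,0.2,0],[0,0,0,0]]]'
python3 - <<'E'
from look import *
q,d2=take('scene','scene9')
cv2.imwrite('pics/9c.png',cv2.resize(q[150:230,270:350,::-1],(480,480),interpolation=cv2.INTER_CUBIC))
E
```

```text
t: 37.4
tcp_pos: [0.474, -0.1517, 0.0029]
tool_rot: [0.688, 0.725, -0.0, -0.001]
force: [0.6, 0.8, -0.7]
finger_gap: 0.653
gripper_force: 0.0
```

View pics/9c.png

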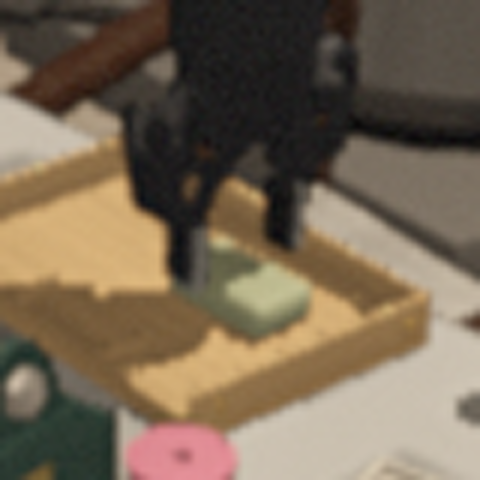

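The tips, at (192,288) and (285,247), are about level with the soap's top (≈.03), in front of and behind it. I'll go 14 mm lower and grip.

```bash
python3 -m handwheel '[[[0,0.03,0.3,0],[0,0,0.2,0],[0,0,0.06,0],[0,0,0,0]]]' && python3 -m handwheel '[[[0,0,0,0],[0,0,0,0],[0,0,0,0],[0,0,0,0],[0,0,0,0]]]' 25 40
```

```text
t: 37.95
tcp_pos: [0.475, -0.1518, -0.0106]
tool_rot: [0.688, 0.725, -0.0, -0.0]
force: [0.0, 1.4, -0.1]
finger_gap: 0.655
gripper_force: 0.0
t: 38.58
tcp_pos: [0.4753, -0.1519, -0.0101]
tool_rot: [0.688, 0.725, 0.0, 0.0]
force: [-0.1, 0.1, 5.5]
finger_gap: 0.464
gripper_force: 40.3
```

```bash
python3 -m handwheel '[[[0,0,-0.5,0],[0,0,-1,0],[0,0,-1,0],[0,0,-1,0],[0,0,0,0]]]'
python3 - <<'E'
from look import *
P=cloud('top',np.load('pics/top0.npy')).reshape(-1,3)
b=P[(P[:,0]>.2)&(P[:,0]<.4)&(P[:,1]>-.42)&(P[:,1]<-.22)&(P[:,2]>.02)]
for z in(.02,.05,.07): c=b[b[:,2]>z]; print(z,len(c),c.min(0),c.max(0))
q,d=take('scene','scene10'); P=cloud('scene',d); m=(P[...,0]>.4)&(P[...,0]<.55)&(P[...,1]>-.21)&(P[...,1]<-.1); im=q.astype(int); g=(im[...,1]>im[...,0]+3)&(im[...,1]>im[...,2]+20)&m; print('soap pts',g.sum(),P[g].min(0),P[g].max(0))
cv2.imwrite('pics/10c.png',cv2.resize(q[130:230,270:370,::-1],(500,500),interpolation=cv2.INTER_CUBIC))
E
```

```text
t: 39.2
tcp_pos: [0.4762, -0.1524, 0.0787]
tool_rot: [0.688, 0.725, 0.0, 0.002]
force: [0.3, -0.8, -0.9]
finger_gap: 0.463
gripper_force: 41.0
0.02 694 [ 0.20118121 -0.3528697   0.0202641 ] [ 0.39900443 -0.22013174  0.09217413]
0.05 563 [ 0.20118121 -0.3528697   0.05012749] [ 0.31352364 -0.27229083  0.09217413]
0.07 507 [ 0.20118121 -0.3528697   0.0700027 ] [ 0.31352364 -0.27241417  0.09217413]Traceback (most recent call last):
  File "<stdin>", line 5, in <module>
    return umr_minimum(a, axis, None, out, keepdims, initial, where)
ValueError: zero-size array to reduction operation minimum which has no identity
```

```bash
python3 -m handwheel '[[[-0.95,-0.34,0,0],[-0.95,-0.34,0,0],[-0.95,-0.34,0,0],[-0.95,-0.34,0,0],[-0.95,-0.34,0,0],[-0.95,-0.34,0,0],[-0.95,-0.34,0,0],[-0.95,-0.34,0,0],[-0.91,-0.34,0,0],[0,0,0,-1],[0,0,0,-1],[0,0,0,-0.5],[0,0,0,0],[0,0,0,0]]]'
python3 - <<'E'
from look import *
q,d=take('scene','scene10'); p,_=take('top','top10')
cv2.imwrite('pics/10c.png',np.hstack([cv2.resize(a[:,:,::-1],(400,400),interpolation=cv2.INTER_CUBIC) for a in(q[160:260,310:410],p[130:220,340:430])]))
E
```

```text
t: 41.0
tcp_pos: [0.4096, -0.3682, 0.0765]
tool_rot: [0.588, 0.809, 0.0, -0.0]
force: [0.8, 0.0, -1.5]
finger_gap: 0.463
gripper_force: 41.0
```

View pics/10c.png

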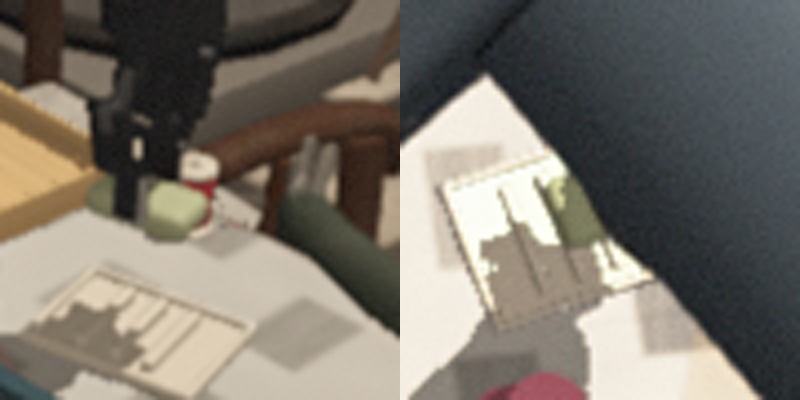

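The soap is held level and lined up with the dish (in the right crop, at (575,210) over the ribs). Lowering onto the ribs.

```bash
python3 -m handwheel '[[[0,0,0.5,0],[0,0.02,1,0],[0,0,1,0],[0,0,0.4,0],[0,0,0.2,0],[0,0,0.12,0],[0,0,0,0],[0,0,0,0]]]' && python3 -m handwheel '[[[0,0,0,0],[0,0,0,0],[0,0,0,0],[0,0,0,0]]]' 60
```

```text
t: 42.1
tcp_pos: [0.4106, -0.3685, -0.0029]
tool_rot: [0.588, 0.809, -0.0, 0.001]
force: [0.2, 0.2, -0.5]
finger_gap: 0.461
gripper_force: 41.0
t: 42.6
tcp_pos: [0.4103, -0.3681, -0.0034]
tool_rot: [0.588, 0.809, -0.0, 0.0]
force: [0.2, 0.2, -0.4]
finger_gap: 0.702
gripper_force: 0.0
```

```bash
python3 -m handwheel '[[[0,0,-0.5,0],[0,0,-1,0],[0,0,-1,0],[0,0,-1,1],[0,0,-1,1],[0,0,-1,1],[0,0,-1,0],[0,0,-1,0],[0.93,-0.1,0,0],[1,-0.1,0,0],[1,-0.1,0,0],[1,-0.1,0,0],[1,-0.1,0,0],[1,-0.1,0,0],[1,-0.1,0,0],[1,-0.1,0,0],[1,-0.1,0,0],[1,-0.1,0,0],[1,-0.1,0,0],[1,-0.1,0,0]]]' && python3 -m handwheel '[[[1,-0.1,0,0],[1,-0.1,0,0],[1,-0.1,0,0],[1,-0.1,0,0],[1,-0.1,0,0],[1,-0.1,0,0],[1,-0.1,0,0],[1,-0.1,0,0],[1,-0.1,0,0],[1,-0.1,0,0],[1,-0.1,0,0],[1,-0.1,0,0],[0,0,0,0],[0,0,0,0]]]'
python3 - <<'E'
from look import *
q,d=take('scene','scene11'); p,_=take('top','top11')
cv2.imwrite('pics/11c.png',np.hstack([cv2.resize(a[:,:,::-1],(400,400),interpolation=cv2.INTER_CUBIC) for a in(q[190:260,330:400],p[145:215,340:410])]))
for n in('top','scene'):
    P=cloud(n,np.load(f'pics/{n}11.npy'))
    b=P[(P[...,0]>.34)&(P[...,0]<.49)&(P[...,1]>-.45)&(P[...,1]<-.29)&(P[...,2]>.024)&(P[...,2]<.05)]
    r=cv2.minAreaRect(b[:,:2].astype(np.float32)*1000); print(n,len(b),np.median(b[:,2]),b[:,2].min(),b[:,2].max(),r)
E
```

```text
t: 45.1
tcp_pos: [0.38, -0.0685, 0.1842]
tool_rot: [0.707, 0.707, 0.0, 0.0]
force: [0.2, -0.6, 0.5]
finger_gap: 0.703
gripper_force: 0.0
t: 46.85
tcp_pos: [0.3498, 0.2299, 0.184]
tool_rot: [0.707, 0.707, -0.0, 0.0]
force: [-0.9, 0.0, 0.1]
finger_gap: 0.7
gripper_force: 0.0
top 399 0.03359520574929631 0.024009519720171513 0.0397479557259488 ((409.1475830078125, -367.2212219238281), (41.19919967651367, 69.15081787109375), 19.076086044311523)
scene 301 0.032890586082009676 0.024141540622775626 0.03742224713433673 ((407.8002624511719, -369.3560791015625), (43.03293991088867, 69.1441421508789), 21.440458297729492)
```

View pics/11c.png

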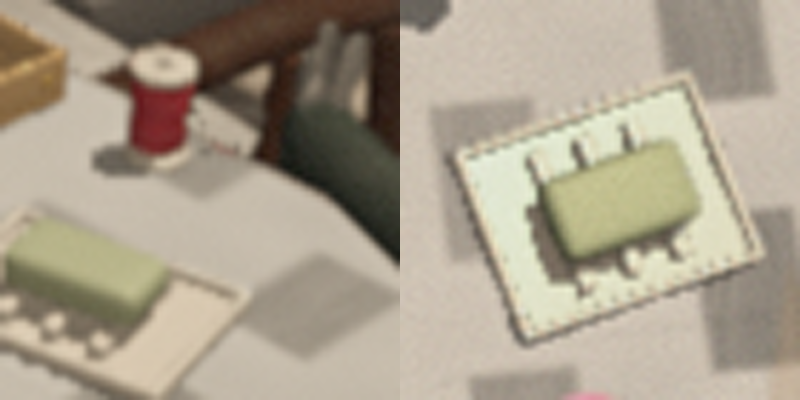

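The soap lies flat, lengthwise and central. Its centre is at (620,200) in the right crop, against about (626,197) predicted from the dish for its height, with top z ≈ .0335. Now the spool goes back.

```bash
python3 -m handwheel '[[[0.5,0,0,0],[0.51,0,0,0],[0,0,0.6,0],[0,0,1,0],[0,0,1,0],[0,0,1,0],[0,0,1,0],[0,0,0.6,0],[0,0,0.4,0],[0,0,0,0],[0,0,0,0]]]' 60 && python3 -m handwheel '[[[0,0,0,0],[0,0,0,0],[0,0,0,0],[0,0,0,0],[0,0,0,0]]]' 30 40
```

```text
t: 48.32
tcp_pos: [0.3507, 0.2557, 0.0444]
tool_rot: [0.707, 0.707, 0.0, 0.0]
force: [-0.1, 0.6, -0.1]
finger_gap: 0.701
gripper_force: 0.0
t: 48.95
tcp_pos: [0.351, 0.2556, 0.0451]
tool_rot: [0.707, 0.707, 0.001, 0.0]
force: [-0.4, -0.5, 5.9]
finger_gap: 0.49
gripper_force: 39.6
```

```bash
python3 -m handwheel '[[[0,0,-0.5,0],[0,0,-1,0],[0,0,-1,0],[0,0,-1,0],[0,0,-1,0],[0,0,-1,0],[0,0,-1,0],[0,0,-0.5,0],[-1,0.16,0,0],[-1,0.16,0,0],[-1,0.16,0,0],[-1,0.16,0,0],[-1,0.16,0,0],[-1,0.16,0,0],[-1,0.16,0,0],[-1,0.16,0,0],[-1,0.16,0,0],[-1,0.16,0,0],[-1,0.16,0,0],[-1,0.16,0,0]]]' && python3 -m handwheel '[[[-1,0.16,0,0],[-1,0.16,0,0],[-1,0.16,0,0],[-1,0.16,0,0],[-1,0.16,0,0],[-0.76,0.1,0,0],[0,0,0,0],[0,0,0,0]]]'
```

```text
t: 51.45
tcp_pos: [0.3978, -0.0452, 0.2189]
tool_rot: [0.707, 0.707, -0.0, -0.0]
force: [0.7, -0.1, -0.7]
finger_gap: 0.486
gripper_force: 40.6
t: 52.45
tcp_pos: [0.4202, -0.1877, 0.2188]
tool_rot: [0.707, 0.707, 0.0, -0.001]
force: [0.6, -0.2, -0.4]
finger_gap: 0.485
gripper_force: 40.6
```

```bash
python3 -m handwheel '[[[-0.02,0.03,0.5,0],[0,0,1,0],[0,0,1,0],[0,0,1,0],[0,0,1,0],[0,0,1,0],[0,0,0.8,0],[0,0,0.4,0],[0,0,0.1,0],[0,0,0,0],[0,0,0,0]]]'
```

```text
t: 53.82
tcp_pos: [0.422, -0.1894, 0.0496]
tool_rot: [0.707, 0.707, 0.0, 0.001]
force: [-0.3, -0.9, -1.1]
finger_gap: 0.491
gripper_force: 40.6
```

```bash
python3 -m handwheel '[[[0.02,-0.02,0.1,0],[0,0,0,0],[0,0,0,0]]]' && python3 -m handwheel '[[[0,0,0,0],[0,0,0,0],[0,0,0,0],[0,0,0,0]]]' 60
```

```text
t: 54.2
tcp_pos: [0.4215, -0.1888, 0.0471]
tool_rot: [0.707, 0.707, 0.0, 0.001]
force: [-0.3, 2.0, 6.2]
finger_gap: 0.49
gripper_force: 41.0
t: 54.7
tcp_pos: [0.421, -0.1886, 0.0464]
tool_rot: [0.707, 0.707, -0.0, -0.0]
force: [0.5, -0.1, -0.3]
finger_gap: 0.7
gripper_force: 0.0
```

```bash
python3 -m handwheel '[[[0,0,-0.5,0],[0,0,-1,0],[0,0,-1,0],[0,0,-1,0],[0,0,-1,0],[0,0,-1,0],[0,0,-1,0],[1,0.01,0,0],[1,0.01,0,0],[1,0.01,0,0],[1,0.01,0,0],[1,0.01,0,0],[1,0.01,0,0],[1,0.01,0,0],[1,0.01,0,0],[1,0.01,0,0],[1,0.01,0,0]]]' && python3 -m handwheel '[[[1,0.01,0,0],[1,0.01,0,0],[1,0.01,0,0],[1,0.01,0,0],[1,0.01,0,0],[1,0.01,0,0],[1,0.01,0,0],[1,0,0,0],[1,0,0,0],[0.34,0,0,0],[0,0,0,0],[0,0,0,0]]]' 45
```

```text
t: 56.82
tcp_pos: [0.4233, 0.0622, 0.2098]
tool_rot: [0.707, 0.707, 0.0, 0.0]
force: [0.4, -0.4, 0.6]
finger_gap: 0.703
gripper_force: 0.0
t: 58.32
tcp_pos: [0.4251, 0.2941, 0.2091]
tool_rot: [0.707, 0.707, -0.0, 0.0]
force: [-0.4, 0.6, -0.1]
finger_gap: 0.525
gripper_force: 0.0
```

```bash
python3 -m handwheel '[[[0.02,0,0.5,0],[0,0,1,0],[0,0,1,0],[0,0,1,0],[0,0,1,0],[0,0,1,0],[0,0,1,0],[0,0,0.6,0],[0,0,0.32,0],[0,0,0,0],[0,0,0,0]]]' && python3 -m handwheel '[[[0,0,0,0],[0,0,0,0],[0,0,0,0],[0,0,0,0],[0,0,0,0]]]' 10 40
```

```text
t: 59.7
tcp_pos: [0.4259, 0.2956, 0.0241]
tool_rot: [0.707, 0.707, 0.001, 0.0]
force: [-0.1, -0.4, -0.4]
finger_gap: 0.522
gripper_force: 0.0
t: 60.32
tcp_pos: [0.4262, 0.2957, 0.0244]
tool_rot: [0.707, 0.707, 0.001, 0.0]
force: [0.6, -0.4, 6.2]
finger_gap: 0.273
gripper_force: 39.1
```

```bash
python3 -m handwheel '[[[0,0,-0.5,0],[0,0,-1,0],[0,0,-1,0],[0,0,-1,0],[0,0,-1,0],[0,0,-1,0],[0,0,-1,0],[0,0,-0.5,0],[-1,-0.04,0,0],[-1,-0.04,0,0],[-1,-0.04,0,0],[-1,-0.04,0,0],[-1,-0.04,0,0],[-1,-0.04,0,0],[-1,-0.04,0,0],[-1,-0.04,0,0],[-1,-0.04,0,0],[-1,-0.04,0,0]]]' && python3 -m handwheel '[[[-1,-0.04,0,0],[-1,-0.02,0,0],[-1,0,0,0],[-0.74,0,0,0],[0,0,0,0],[0,0,0,0]]]'
```

```text
t: 62.58
tcp_pos: [0.4146, 0.0447, 0.1983]
tool_rot: [0.707, 0.707, -0.0, -0.001]
force: [-0.3, 0.5, 0.2]
finger_gap: 0.275
gripper_force: 39.4
t: 63.32
tcp_pos: [0.4132, -0.0474, 0.1983]
tool_rot: [0.707, 0.707, -0.0, -0.001]
force: [-0.3, 0.5, -1.1]
finger_gap: 0.273
gripper_force: 39.4
```

```bash
python3 -m handwheel '[[[0,0.04,0.5,0],[0,0,1,0],[0,0,1,0],[0,0,1,0],[0,0,1,0],[0,0,1,0],[0,0,0.8,0],[0,0,0.4,0],[0,0,0.1,0],[0,0,0,0],[0,0,0,0]]]'
```

```text
t: 64.7
tcp_pos: [0.4152, -0.0482, 0.0291]
tool_rot: [0.707, 0.707, 0.0, 0.001]
force: [-0.2, -1.0, -0.1]
finger_gap: 0.28
gripper_force: 39.4
```

```bash
python3 -m handwheel '[[[0,-0.02,0.1,0],[0,0,0.03,0],[0,0,0,0],[0,0,0,0]]]' && python3 -m handwheel '[[[0,0,0,0],[0,0,0,0],[0,0,0,0],[0,0,0,0]]]' 45
```

```text
t: 65.2
tcp_pos: [0.4152, -0.0484, 0.0263]
tool_rot: [0.707, 0.707, 0.001, 0.001]
force: [-0.5, 0.6, 9.9]
finger_gap: 0.274
gripper_force: 40.1
t: 65.7
tcp_pos: [0.4142, -0.0481, 0.0252]
tool_rot: [0.707, 0.707, -0.0, -0.0]
force: [0.9, -0.9, -0.8]
finger_gap: 0.527
gripper_force: 0.0
```

```bash
python3 -m handwheel '[[[0,0,-0.6,0],[0,0,-1,0],[0,0,-1,0],[0,0,-1,0],[0,0,-1,0],[0,0,-1,0],[0,0,-1,0],[1,0.05,0,0],[1,0.05,0,0],[1,0.05,0,0],[1,0.05,0,0],[1,0.05,0,0],[1,0.05,0,0],[1,0.05,0,0],[1,0.05,0,0],[1,0.04,0,0],[1,0.02,0,0],[0.06,0,0,0],[0,0,0,0],[0,0,0,0]]]' && python3 -m handwheel '[[[0,0,0.5,0],[0,0,1,0],[0,0,1,0],[0,0,1,0],[0,0,0.7,0],[0,0,0.3,0],[0,0,0,0],[0,0,0,0]]]'
```

```text
t: 68.2
tcp_pos: [0.4256, 0.2026, 0.1901]
tool_rot: [0.707, 0.707, -0.0, -0.0]
force: [-0.3, -0.3, 0.5]
finger_gap: 0.529
gripper_force: 0.0
t: 69.2
tcp_pos: [0.4263, 0.2034, 0.0782]
tool_rot: [0.707, 0.707, 0.0, 0.0]
force: [0.5, 0.2, -0.1]
finger_gap: 0.526
gripper_force: 0.0
```

```bash
python3 -m handwheel '[[[0,-0.02,0.06,0],[0,0,0,0]]]' && python3 -m handwheel '[[[0,0,0,0],[0,0,0,0],[0,0,0,0],[0,0,0,0],[0,0,0,0]]]' 10 40
```

```text
t: 69.45
tcp_pos: [0.4255, 0.2034, 0.0766]
tool_rot: [0.707, 0.707, 0.0, 0.0]
force: [0.3, -0.6, 0.2]
finger_gap: 0.527
gripper_force: 0.0
t: 70.08
tcp_pos: [0.4259, 0.2035, 0.0766]
tool_rot: [0.707, 0.707, 0.001, 0.0]
force: [1.1, -0.7, 5.3]
finger_gap: 0.231
gripper_force: 39.3
```

```bash
python3 -m handwheel '[[[0,0,-0.5,0],[0,0,-1,0],[0,0,-1,0],[0,0,-1,0],[0,0,-1,0],[0,0,-0.5,0],[-1,0,0,0],[-1,-0.01,0,0],[-1,-0.01,0,0],[-1,-0.01,0,0],[-1,-0.01,0,0],[-1,-0.01,0,0],[-1,-0.01,0,0],[-1,-0.01,0,0],[-1,-0.01,0,0],[-1,-0.01,0,0],[-1,-0.01,0,0],[-1,-0.01,0,0],[-0.96,-0.01,0,0],[0,0,0,0]]]' && python3 -m handwheel '[[[0,0,0,0],[0,0,0,0]]]'
```

```text
t: 72.58
tcp_pos: [0.422, -0.1216, 0.2009]
tool_rot: [0.708, 0.706, -0.0, -0.0]
force: [0.4, 0.7, 0.6]
finger_gap: 0.238
gripper_force: 39.2
t: 72.82
tcp_pos: [0.4218, -0.1196, 0.2011]
tool_rot: [0.707, 0.707, -0.0, -0.001]
force: [-1.2, 0.3, -0.5]
finger_gap: 0.235
gripper_force: 39.2
```

```bash
python3 -m handwheel '[[[-0.02,0.02,0.5,0],[0,0,1,0],[0,0,1,0],[0,0,1,0],[0,0,0.8,0],[0,0,0.4,0],[0,0,0.1,0],[0,0,0,0],[0,0,0,0]]]'
```

```text
t: 73.95
tcp_pos: [0.4233, -0.1214, 0.0818]
tool_rot: [0.707, 0.707, 0.0, 0.001]
force: [0.6, 0.5, -0.1]
finger_gap: 0.233
gripper_force: 39.2
```

```bash
python3 -m handwheel '[[[0.02,0,0.1,0],[0,0,0.02,0],[0,0,0,0],[0,0,0,0]]]' && python3 -m handwheel '[[[0,0,0,0],[0,0,0,0],[0,0,0,0],[0,0,0,0]]]' 45 && python3 -m handwheel '[[[0,0,-0.5,0],[0,0,-1,0],[0,0,-1,0],[0,0,-1,0],[0,0,-1,0],[0,0,-0.5,0],[1,-0.2,0,0],[1,-0.2,0,0],[1,-0.2,0,0],[1,-0.2,0,0],[1,0,0,0],[1,0,0,0],[1,0,0,0],[1,0,0,0],[1,0,0,0],[1,0,0,0],[1,0,0,0],[1,0,0,0],[0,0,0,0]]]'
python3 - <<'E'
from look import *
q,d=take('scene','scene12'); p,_=take('top','top12')
cv2.imwrite('pics/12c.png',np.vstack([np.hstack([cv2.resize(cv2.imread(f'pics/{n}{k}.png')[v0:v1,u0:u1],(400,290),interpolation=cv2.INTER_CUBIC) for k in(0,12)]) for n,(u0,u1,v0,v1) in dict(top=(235,355,125,212),scene=(245,365,140,227)).items()]))
for n in('top','scene'):
  for k in(0,12):
    P=cloud(n,np.load(f'pics/{n}{k}.npy')).reshape(-1,3); o=[]
    for x,y,z in[((.38,.5),(-.23,-.15),(.082,.105)),((.38,.46),(-.09,-.01),(.06,.09)),((.38,.46),(-.15,-.08),(.1,.17)),((.5,.56),(-.32,-.26),(.03,.06)),((.41,.45),(.06,.09),(.01,.03))]:
        b=P[(P[:,0]>x[0])&(P[:,0]<x[1])&(P[:,1]>y[0])&(P[:,1]<y[1])&(P[:,2]>z[0])&(P[:,2]<z[1])]; o.append(b.mean(0).round(4).tolist() if len(b) else None)
    print(n,k,o)
E
```

```text
t: 74.45
tcp_pos: [0.4233, -0.1209, 0.0786]
tool_rot: [0.707, 0.707, 0.0, 0.001]
force: [0.2, -0.1, 4.4]
finger_gap: 0.231
gripper_force: 39.8
t: 74.95
tcp_pos: [0.4227, -0.1205, 0.0782]
tool_rot: [0.707, 0.707, -0.0, -0.0]
force: [-0.7, -1.2, -0.4]
finger_gap: 0.523
gripper_force: 0.0
t: 77.32
tcp_pos: [0.4024, 0.1803, 0.2032]
tool_rot: [0.706, 0.708, -0.0, -0.0]
force: [1.0, 0.2, -0.1]
finger_gap: 0.524
gripper_force: 0.0
top 0 [[0.4205, -0.1871, 0.092], [0.4139, -0.0484, 0.0769], [0.4215, -0.1192, 0.1182], [0.5317, -0.2903, 0.0506], [0.4267, 0.076, 0.019]]
top 12 [[0.4202, -0.1877, 0.0919], [0.4134, -0.049, 0.0765], [0.4215, -0.1202, 0.1191], [0.5317, -0.2902, 0.0506], [0.4269, 0.0763, 0.0204]]
scene 0 [[0.4176, -0.1903, 0.0901], [0.4113, -0.0533, 0.0723], [0.4208, -0.1249, 0.1177], [0.529, -0.2957, 0.0456], [0.4258, 0.0736, 0.017]]
scene 12 [[0.4175, -0.1905, 0.0899], [0.4113, -0.0536, 0.0723], [0.4215, -0.1243, 0.1195], [0.529, -0.2951, 0.0454], [0.4255, 0.0747, 0.0171]]
```

View pics/12c.png

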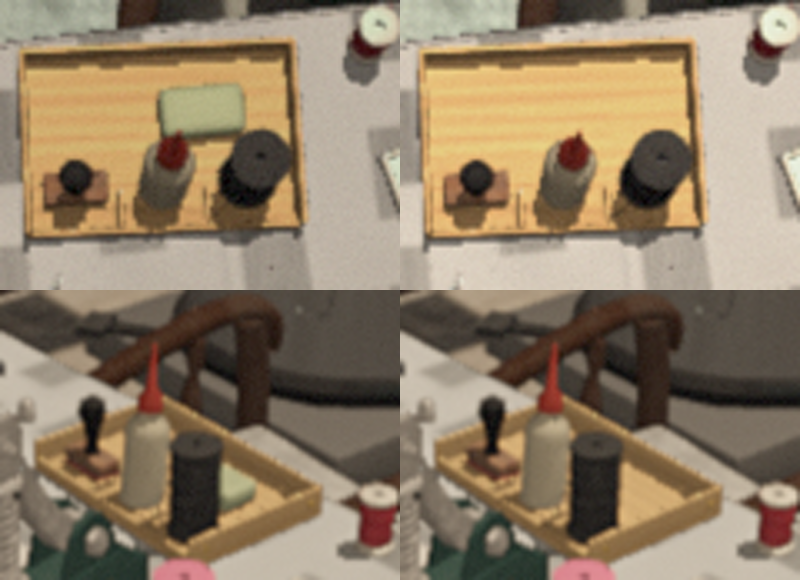

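The before and after crops match. The stamp is at (75,178) against (477,178), the bottle cap at (172,153) against (573,153), and the spool at (262,157) against (662,157), allowing for the 400 px offset. The depth data agree within about 1 mm, and the thimble and small spool have not moved. Handing in.

```bash
python3 -c "
from station import sign_off
print(sign_off())"
```

```text
the job is handed in; nothing more can be done
None
```

The job is handed in at about 77 s of the 144 s allowed: the soap lies flat, central and lengthwise in the dish, and the bottle, stamp and spool stand upright within about 1 mm of where they started, with the thimble and small spool unmoved.

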